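# Third hand for a picture frame: hold the last rail closed in the sprung jig

## Task

Be my third hand for this picture frame: lay the loose wooden rail that is as long as the frame is wide (not the short one) flat across the frame's open side in the jig, ends flush with the frame's outer sides, and push it squarely against both side pieces until the jig's pointer stands midway between its two pins. Never push the sprung slide to its end stop, and leave everything else on the desk alone. Keep the push steady for a few seconds and finish still holding it, without letting go: I will drive the corner screws.

Things in the scene. Friction and masses are not known exactly. Their poses are not given: they have to be found in the camera images.
- rail: The rail to use: a dark wooden bar of rectangular section, 180 mm long (its own x) x 24 mm wide (y) x 18 mm tall (z), about 55 g, lying flat on the desk. Origin at the centre of its underside. Both ends and both long sides are alike, so it may be used either way round.
- short_rail: A left-over bar of the same wood and section but only 130 mm long (x) x 24 x 18 mm; origin at the centre of its underside. Not to be used or moved. The two bars may lie in either order.
- jig: Plywood jig board fixed to the desk, 300 (x) x 240 (y) x 12 mm thick; origin at the centre of its underside; x points from its open end to its spring housing (block at x 115 to 145, up to 41 mm above the desk). Guide strips 14 mm tall on the board at x -20 to 45, y +-92 to 101 mm. Two thin pins 16 mm tall at y 110, x 68 and 80 mm: the pointer's marks.
- frame: Three-sided dark wooden frame on the board, fixed to the spring slide: side pieces 110 (x) x 24 x 18 mm tall, back piece joining them at x 110 to 134 mm; 180 mm wide outside (y), 132 inside. Origin: midway between the side pieces' open ends (faces at x 0, y +-66 to 90), at its underside, on the board 12 mm above the desk. x points into the frame (push this way), z up.
- closed (a point): Where the centre of the rail's underside belongs when it is closed against the frame: x -12 mm, y 0, z 0 of the frame, axes as the frame's (the rail's length goes along y). It moves with the frame as the spring yields.
- slide (a joint): Spring slide of the jig that carries the frame: 0 at rest, grows (m) as the frame is pushed along its +x, hard end stop at 0.024. Spring force is 3.6 N at 0 plus 0.6 N per mm. A thin dark pointer on its +y side passes a first steel pin at 0.006 and a second at 0.018; midway, 0.012, the push is about 11 N.
- glue: Glue bottle, 48 mm diameter, 130 mm tall, upright; origin at the centre of its underside. Leave alone.
- mug: White mug, 80 mm diameter, 90 mm tall; origin at the centre of its underside. Leave alone.
- screwdriver: Screwdriver lying on the desk, origin on its underside, long axis x. Leave alone.
- tape: Roll of paper tape lying flat, 60 mm diameter, 19 mm tall; origin at the centre of its underside. Leave alone.
Things that resemble listed ones, but are neither listed nor needed, are in the scene too. What is shaped like the rail but green is not meant.

How it is judged (in metres and radians):
On the way:
1. the long rail is closed against the frame and pressed steadily, pointer between the pins, for two seconds (x of rail in the frame of frame between -0.0145 and -0.0095 m and y of rail in the frame of frame between -0.005 and 0.005 m and z of rail in the frame of frame between -0.004 and 0.004 m and angle between the x axis of rail and the y axis of frame, either way round below 0.02 rad and angle between rail's own z axis and vertical below 0.06 rad and value of joint slide between 0.006 and 0.018 m and contact force between rail and frame between 6 and 16 N and contact force between any of the fingers, the arm and rail above 2 N), for 2 s.
At the end, for the whole second after the job is handed in: For 2 s and still at the end: long rail flat (4 mm, 0.06 rad), square (0.02 rad), flush (5 mm) and without gap (2.5 mm) on both side pieces; slide still, at 6 to 18 mm (pointer between the pins); rail pressed on the frame with 6 to 16 N by the robot (all of step 1 and velocity of joint slide between -0.004 and 0.004 m/s); the arm keeps its last pose, push and grip.
It fails at once if the spring slide is pushed to its end stop (beyond 23 mm) (value of joint slide above 0.023 m).
It fails at once if the short rail, glue bottle, mug, screwdriver or tape roll is moved by more than 20 mm (distance of any of short_rail, glue, mug, screwdriver, tape from where it was at the start of the episode above 0.02 m).
It also fails if it takes over 46 s, if anything falls off the work surface, if the arm or the gripper's body presses on something with over 40 N, if the wrist force passes 120 N, or if a joint passes its speed limit or range.

## Robot

A 6-joint arm with a two-finger parallel gripper is mounted at the origin on the work surface. World frame = base frame: x ahead of the robot, y to its left, z up, the work surface at z = 0. Lengths are in m, angles in degrees, forces in N, time in s.
With the tool pointing down it reaches from about 0.25 to 0.725 m from the base axis. Payload 9.7 kg.
Tool frame: the origin (TCP) lies between the finger pads; the fingertips stand bot.tcp_to_tips ahead of it and the grasp point (between the pads) lies 11 mm behind it (bot.tcp_to_tips is the distance from the TCP to the fingertips, in m); z points along the fingers, y is the line along which they close (so a half turn about z gives the same grasp; the last joint's range is limited). The gripper opens to 85 mm and grips with 20 to 120 N. Pads are 22 mm wide; open, the fingers measure 114 mm over their backs; the gripper's body (76 mm by 85 mm) begins 54 mm behind the grasp point. The pads swing forward as they close: fully open they stand 13 mm farther back than shut.
Start: joints at [70.588, 4.979, 10.078, 95.1, 0, 90], TCP at [0.183, 0.519, 0.239] pointing down, gripper open.
Joint ranges: [-179.16, 179.16], [-48.56, 103.87], [-65.8, 70.77], [-126.05, 130.52], [-82.76, 87.17], [-180, 180]. Speed limits (degrees/s): [127.2, 127.2, 147.25, 180, 180, 180].

## Interface

Orientations are given as [roll, pitch, yaw] about the fixed x, y, z axes, in that order (R = Rz(yaw) Ry(pitch) Rx(roll)).
In Python, from workcell import bot gives the robot as it stands. The module is installed in compiled form; this text tells all that it offers.
- The arm moves only by the tool carry_out, never from a script. Its arguments are lists of equal length, an entry for each row: "linear": the shift along the world's x, y, z normalised to -1 to 1, where 1 is 2 cm, a list of three; "rotation": the turn, a rotation vector about the world's x, y, z normalised to -1 to 1, where 1 is 8 degrees, a list of three; "grip": the closure, from -1 (fully open) to 1 (shut). In form: {"linear": [[tx, ty, tz], ...], "rotation": [[rx, ry, rz], ...], "grip": [grip, ...]}. A call has 1 to 12 rows; each row shifts and turns the commanded pose from where the row before left it; what a row does not reach is not made up. A row lasts 1/10 s, in which the tool goes at most 50 mm and 8.59 degrees, less where a joint would pass 70% of its speed; a pose out of reach is approached as far as the arm can. A call with a number of a shift or a turn outside -1 to 1 is refused whole. A call with a gripper value outside its range is refused whole. The fingers move at their own pace and stop on an object; "grip_force" is the grip in N (left out, the last holds). Time passes only in rows, so rows that do not move let the fingers close. It gives the time, the measured TCP pose, the force, the opening and the grip force at its end, in the units of the state.
- bot.get_obs(): the state, without advancing time (a new reading comes with each control period).
- bot.camera(name): name is "scene" or "top" or "wrist"; returns the picture (420x560x3 uint8, blue, green, red); there is no depth.
- bot.camera_model(name): a dict with "fx", "fy", "cx", "cy" (pixels), "distortion" ([k1, k2, p1, p2, k3] as OpenCV has them; the pictures are not rectified), "camera_from_world" (4x4, takes a point from world to camera coordinates). Camera axes: x right, y up, looking along -z (the intrinsics and any distortion apply to the point x, -y, -z); pixel columns grow to the right and rows downward; lengths in m; the calibration is good to about 2 mm. A picture is of the moment at which its call begins: read the wrist's pose just before it. camera_model takes no time and is no camera call; for the wrist camera it gives the pose at the moment of the call.
- bot.job_done(): hands the job in; it is judged then, once.
The state is a dict: "time": time; "q": joint angles; "qd": joint speeds; "joint_efforts": joint torques, N m; "ee_pos": TCP position; "tcp_rot": TCP orientation; "wrist_force": force on the tool from outside, world axes, zero at the start; "torque": the same for the moment, N m; "opening": finger opening in m; "grasp_force": force on a finger pad.
Only numpy, scipy, OpenCV 4.12 (cv2) and the standard library are available. Lean on these libraries where they do the work, as an engineer would, in place of code of your own. Each camera call takes 0.05 s, during which the arm holds its last target. There are 200 camera calls.

## Working session

There is one attempt and no reset: what is moved stays moved. The work goes in short steps, Python scripts to look and compute and a tool call to move; the robot and the scene stay as the last step left them, time stands still between calls to the robot, and variables do not carry over. Pictures are saved under pics/ and viewed, at most 10 in all, crops included, and the job is handed in when it is done.

Besides the shell and the picture viewer there is one more tool, called after ">>>" by a JSON object that holds its "name" and its "arguments". carry_out: Moves the arm, as the interface text tells. Its arguments: {"type":"object","properties":{"linear":{"type":"array","items":{"type":"array","items":{"type":"number"}}},"rotation":{"type":"array","items":{"type":"array","items":{"type":"number"}}},"grip":{"type":"array","items":{"type":"number"}},"grip_force":{"type":"number"}},"required":["linear","rotation","grip"]}

```bash
mkdir -p pics; cat > h.py <<'E'
import numpy as np, cv2
from workcell import bot
def ray(name,px,m=None):
    m=m or bot.camera_model(name)
    K=np.array([[m['fx'],0,m['cx']],[0,m['fy'],m['cy']],[0,0,1]])
    u=cv2.undistortPoints(np.array(px,float).reshape(-1,1,2),K,np.array(m['distortion'],float)).reshape(-1,2)
    T=np.linalg.inv(np.array(m['camera_from_world']))
    d=np.c_[u[:,0],-u[:,1],-np.ones(len(u))]@T[:3,:3].T
    return T[:3,3],d
def onz(name,px,z,m=None):
    o,d=ray(name,px,m); s=(np.array(z)-o[2])/d[:,2]
    return o+d*s[:,None]
E
python3 - <<'E'
from h import *
o=bot.get_obs();print(o['ee_pos'],o['tcp_rot'],o['opening'],bot.tcp_to_tips,o['time'],o['wrist_force'])
for n in('top','scene'):
    cv2.imwrite(f'pics/{n}0.png',cv2.resize(bot.camera(n),(800,600),interpolation=cv2.INTER_CUBIC))
    m=bot.camera_model(n);print(n,np.linalg.inv(np.array(m['camera_from_world']))[:3].round(3),m['fx'])
E
```

```text
[0.18274105 0.51852511 0.23857696] [-1.79923733e+02  4.84442662e-04  1.60585041e+02] 0.08519171039229369 0.008 0.0 [0.3968699  0.12355232 0.21792275]
top [[-0.011  0.992 -0.126  0.334]
 [-1.    -0.01   0.006  0.046]
 [ 0.005  0.126  0.992  1.511]] 483.9594858572708
scene [[ 0.464 -0.681  0.566  1.04 ]
 [ 0.886  0.347 -0.308 -0.239]
 [ 0.013  0.645  0.764  0.739]] 383.078340167198
```

View pics/top0.png

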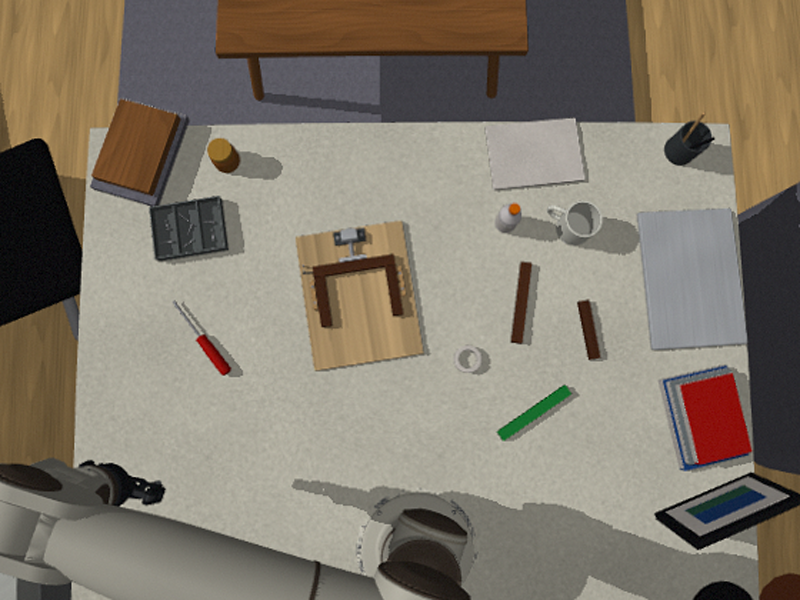

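View pics/scene0.png

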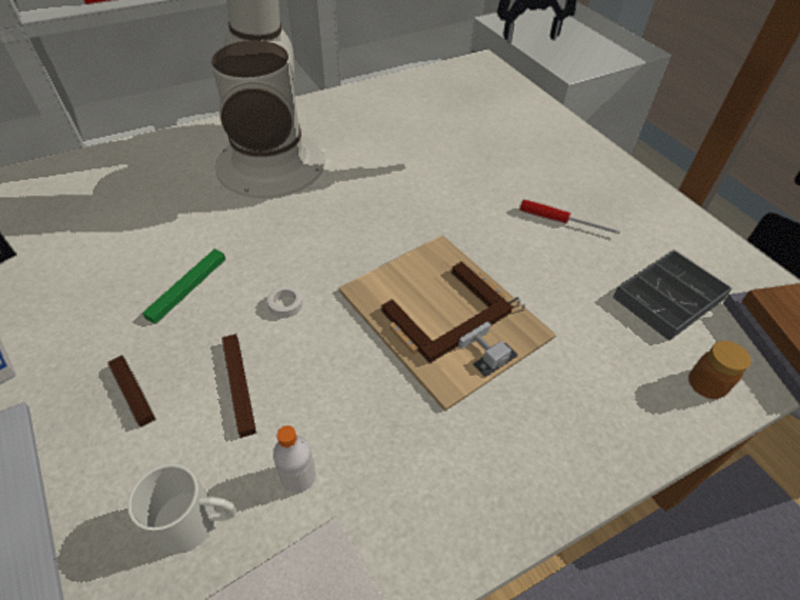

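The top view shows three bars that could be taken for the rail: a dark long one at (522,302), a dark short one at (589,330) and a green one at (536,412). The frame in the jig is at (357,290), open side toward the robot (image bottom). By the description I choose the bar at (522,302), and I'll check its length in a crop.

```bash
python3 - <<'E'
from h import *
im=bot.camera('top')
cv2.imwrite('pics/crop1.png',cv2.resize(im[145:280,200:440],(800,450),interpolation=cv2.INTER_CUBIC))
P=lambda l,z:print(onz('top',np.array(l)*.7,z).round(4).tolist())
P([(525,263),(517,343)],.018)
P([(584,301),(594,358)],.018)
P([(500,435),(573,390)],.018)
P([(327,326),(398,315),(314,270),(395,257)],.03)
P([(297,236),(404,222),(425,353),(316,370)],.012)
P([(469,360),(508,222),(580,222)],.0)
m=bot.camera_model('wrist');R=bot.get_obs()
C=np.linalg.inv(np.array(m['camera_from_world']));print(C.round(3),m['fx'],m['cx'],m['cy'])
E
```

```text
[[0.6139, -0.2488, 0.018], [0.4377, -0.2253, 0.018]]
[[0.5282, -0.3765, 0.018], [0.403, -0.3932, 0.018]]
[[0.2411, -0.1831, 0.018], [0.3345, -0.3442, 0.018]]
[[0.4779, 0.1853, 0.03], [0.5002, 0.0323, 0.03], [0.6004, 0.2139, 0.03], [0.6274, 0.0375, 0.03]]
[[0.6806, 0.2542, 0.012], [0.7099, 0.0165, 0.012], [0.4187, -0.0255, 0.012], [0.3843, 0.2108, 0.012]]
[[0.403, -0.122, 0.0], [0.7112, -0.2174, 0.0], [0.7105, -0.3811, 0.0]]
[[ 0.332 -0.904 -0.269  0.115]
 [ 0.943  0.318  0.095  0.544]
 [-0.    -0.285  0.958  0.374]
 [ 0.     0.     0.     1.   ]] 372.3986644465466 278.97052847936146 211.3549289988311
```

View pics/crop1.png

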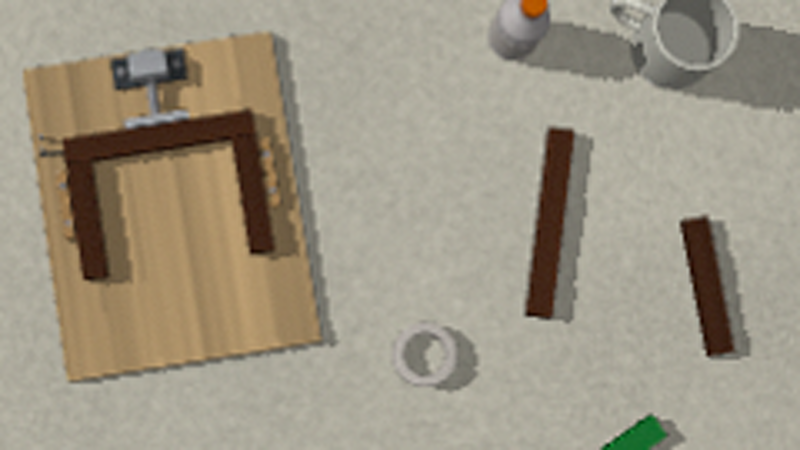

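The crop shows the long bar from (560,130) to (540,317), about 178 mm, so it is the one to use. The short bar at (707,287) measures about 126 mm. The frame's open ends are at (95,277) and (262,252). I'll move over the jig first for a closer look.

>>> {"name": "carry_out", "arguments": {"linear": [[0.8,-1,0],[0.8,-1,0],[0.8,-1,0],[0.8,-1,0],[0.8,-1,0],[0.8,-1,0],[0.8,-1,0],[0.8,-1,0],[0.8,-1,0],[0.8,-1,0]], "rotation": [[0,0,0.15],[0,0,0.15],[0,0,0.15],[0,0,0.15],[0,0,0.15],[0,0,0.15],[0,0,0.15],[0,0,0.15],[0,0,0.15],[0,0,0.15]], "grip": [-1,-1,-1,-1,-1,-1,-1,-1,-1,-1]}}

```text
time: 1.15
ee_pos: [0.3433, 0.3178, 0.2391]
tcp_rot: [-180.0, -0.0, 172.6]
wrist_force: [-0.9, 0.6, -0.3]
opening: 0.0851
grasp_force: 0.0
```

```bash
python3 -c "
from h import *
print(bot.get_obs()['q'])"
```

```text
[ 4.27933108e+01 -6.22286187e+00 -1.04098389e+00  9.51924605e+01
  2.00769746e-04  5.01533385e+01]
```

>>> {"name": "carry_out", "arguments": {"linear": [[0.8,-1,0],[0.8,-1,0],[0.8,-1,0],[0.8,-1,0],[0.8,-1,0],[0.8,-1,0],[0.8,-1,0],[0.8,-1,0],[0.8,-1,0],[0.8,-1,0],[0,0,0],[0,0,0]], "rotation": [[0,0,0],[0,0,0],[0,0,0],[0,0,0],[0,0,0],[0,0,0],[0,0,0],[0,0,0],[0,0,0],[0,0,0],[0,0,0],[0,0,0]], "grip": [-1,-1,-1,-1,-1,-1,-1,-1,-1,-1,-1,-1]}}

```text
time: 2.35
ee_pos: [0.5027, 0.1185, 0.2389]
tcp_rot: [-180.0, -0.1, 172.5]
wrist_force: [-0.1, 0.8, 0.3]
opening: 0.0855
grasp_force: 0.0
```

```bash
python3 - <<'E'
from h import *
import pickle
m=bot.camera_model('wrist');im=bot.camera('wrist')
pickle.dump((m,im),open('w1.pkl','wb'))
cv2.imwrite('pics/w1.png',cv2.resize(im,(800,600),interpolation=cv2.INTER_CUBIC))
print(bot.get_obs()['ee_pos'],bot.get_obs()['tcp_rot'])
E
```

```text
[0.50250301 0.11890517 0.23908628] [-1.79997641e+02 -3.57369846e-02  1.72569790e+02]
```

View pics/w1.png

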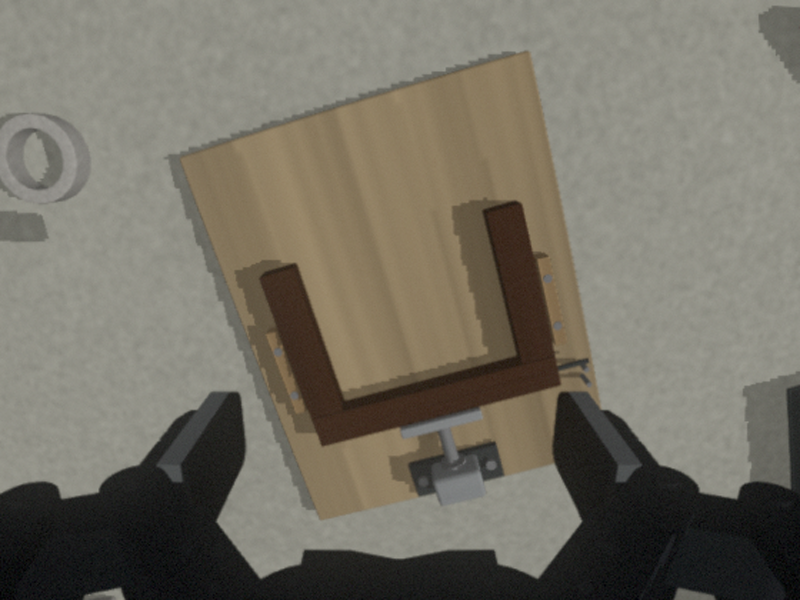

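The wrist view shows the board corners at (180,157), (528,52) and (320,518). The frame's open ends are at about (262,275)–(297,265) and (484,210)–(521,202), and its back corners at (321,444) and (558,383). I'll enlarge the open ends.

```bash
python3 - <<'E'
from h import *
import pickle
m,im=pickle.load(open('w1.pkl','rb'))
a=cv2.resize(im[170:230,170:230],(400,400),interpolation=cv2.INTER_CUBIC)
b=cv2.resize(im[125:185,325:385],(400,400),interpolation=cv2.INTER_CUBIC)
cv2.imwrite('pics/w1c.png',np.clip(np.hstack([a,b])*1.8,0,255).astype(np.uint8))
P=lambda l,z:onz('wrist',np.array(l)*.7,z,m)
b=P([(180,157),(528,52),(320,518)],.012);print(b.round(4))
d=b[2]-b[0];print(np.degrees(np.arctan2(d[1],d[0])),np.linalg.norm(d)); d=b[1]-b[0];print(np.degrees(np.arctan2(-d[0],d[1])),np.linalg.norm(d))
c=P([(321,444),(558,383)],.03);print(c.round(4),np.linalg.norm(c[1]-c[0]))
E
```

```text
[[ 0.4189 -0.0162  0.012 ]
 [ 0.3846  0.2179  0.012 ]
 [ 0.7123  0.0275  0.012 ]]
8.470556973696016 0.29663801893365094
8.329632033222323 0.23657322440352363
[[0.6333 0.045  0.03  ]
 [0.6068 0.2206 0.03  ]] 0.17761193412491463
```

View pics/w1c.png

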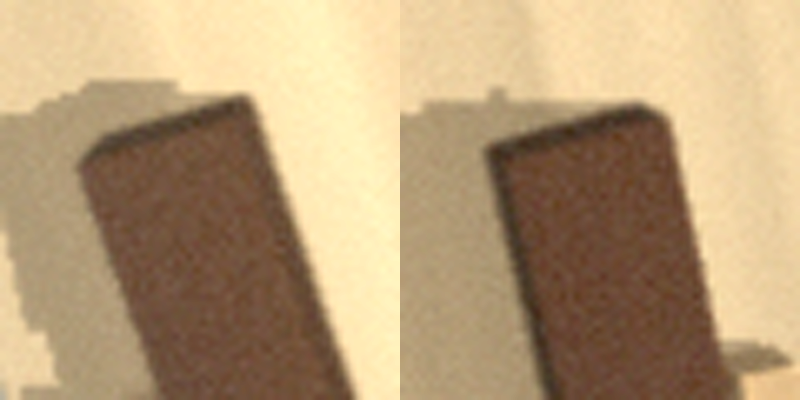

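The crop shows the top edges of the side pieces' ends: left (80,168)–(238,118), right (508,160)–(670,120).

```bash
python3 - <<'E'
from h import *
import pickle
m,im=pickle.load(open('w1.pkl','rb'))
px=np.array([(182,195.2),(205.7,187.7),(341.2,149),(365.5,143)])
c=onz('wrist',px,.03,m);print(c.round(4)); back=onz('wrist',np.array([(321,444),(558,383)])*.7,.03,m)
model=np.array([(0,-90),(0,-66),(0,66),(0,90),(134,-90),(134,90)])/1000
W=np.vstack([c,back])[:,:2]
a,b=model.mean(0),W.mean(0);U,S,Vt=np.linalg.svd((model-a).T@(W-b));R=(U@Vt).T
y=np.degrees(np.arctan2(R[1,0],R[0,0]));t=b-R@a;print('yaw',y,'origin',t,'res mm',((model@R.T+t-W)*1e3).round(1))
bc=b=onz('wrist',np.array([(180,157),(528,52),(320,518)])*.7,.012,m)
print('jig centre',(bc[1]+bc[2])/2)
# rail from scratch in top image
im=bot.camera('top')
g=im.astype(int);mask=((g[...,2]-g[...,0]>15)&(g[...,2]<110)&(g[...,1]<60)).astype(np.uint8);mask[:,:320]=0;mask[:150]=0;mask[260:]=0;mask[:,430:]=0
n,l,s,_=cv2.connectedComponentsWithStats(mask)
for i in range(1,n):
    if s[i,4]>60:
        pts=np.argwhere(l==i)[:,::-1]; w=onz('top',pts,.018)[:,:2]*1000
        print(cv2.minAreaRect(w.astype(np.float32)),w.mean(0))
E
```

```text
[[0.5044 0.0261 0.03  ]
 [0.5002 0.05   0.03  ]
 [0.4804 0.1804 0.03  ]
 [0.4777 0.2032 0.03  ]]
yaw 8.317997293488633 origin [0.48961419 0.11440567] res mm [[-1.8 -0.7]
 [-1.  -0.9]
 [-0.4 -0.7]
 [-1.2  0.3]
 [ 1.9 -0.2]
 [ 2.4  2.2]]
jig centre [0.54842377 0.12267982 0.012     ]
((527.427001953125, -236.927490234375), (23.20844078063965, 177.5143585205078), 81.0989761352539) [ 526.34963975 -236.64397756]
((466.0108947753906, -383.2593078613281), (127.1065902709961, 25.704639434814453), 8.957850456237793) [ 466.14099102 -383.33495593]
```

>>> {"name": "carry_out", "arguments": {"linear": [[0.06,-1,0],[0.06,-1,0],[0.06,-1,0],[0.06,-1,0],[0.06,-1,0],[0.06,-1,0],[0.06,-1,0],[0.06,-1,0],[0.06,-1,0],[0.06,-1,0],[0.06,-1,0],[0.06,-1,0]], "rotation": [[0,0,0],[0,0,0],[0,0,0],[0,0,0],[0,0,0],[0,0,0],[0,0,0],[0,0,0],[0,0,0],[0,0,0],[0,0,0],[0,0,0]], "grip": [-1,-1,-1,-1,-1,-1,-1,-1,-1,-1,-1,-1]}}

```text
time: 3.65
ee_pos: [0.5171, -0.1211, 0.2395]
tcp_rot: [180.0, 0.0, 172.7]
wrist_force: [-0.1, -0.3, -0.0]
opening: 0.0855
grasp_force: 0.0
```

>>> {"name": "carry_out", "arguments": {"linear": [[0.07,-1,-0.5],[0.07,-1,-0.5],[0.07,-1,-0.5],[0.07,-1,-0.5],[0.07,-1,-0.5],[0.07,-0.75,-0.5],[0,0,0],[0,0,0]], "rotation": [[0,0,0],[0,0,0],[0,0,0],[0,0,0],[0,0,0],[0,0,0],[0,0,0],[0,0,0]], "grip": [-1,-1,-1,-1,-1,-1,-1,-1]}}

```text
time: 4.45
ee_pos: [0.5255, -0.2357, 0.1792]
tcp_rot: [180.0, -0.0, 172.6]
wrist_force: [0.4, 0.5, 0.1]
opening: 0.0856
grasp_force: 0.0
```

```bash
python3 - <<'E'
from h import *
o=bot.get_obs();m=bot.camera_model('wrist');im=bot.camera('wrist')
cv2.imwrite('pics/w2.png',cv2.resize(im,(800,600),interpolation=cv2.INTER_CUBIC))
print(o['ee_pos'],o['tcp_rot'],o['q'])
g=im.astype(int);print(im[210,280])
mask=((g[...,2]-g[...,0]>15)&(g[...,2]<110)&(g[...,1]<70)).astype(np.uint8)
n,l,s,_=cv2.connectedComponentsWithStats(mask)
for i in range(1,n):
    if s[i,4]>500:
        pts=np.argwhere(l==i)[:,::-1]; w=onz('wrist',pts,.018,m)[:,:2]*1000
        print(s[i],cv2.minAreaRect(w.astype(np.float32)),w.mean(0),cv2.boxPoints(cv2.minAreaRect(pts.astype(np.float32))).round()/.7)
E
```

```text
[ 0.52553884 -0.2356945   0.17924306] [ 1.79976739e+02 -2.53076666e-02  1.72593592e+02] [-2.41625590e+01  7.75839244e+00  6.45486417e+00  8.87274109e+01
  1.49768530e-02 -1.67561496e+01]
[33 41 56]
[ 532   24   28  314 2256] ((561.7286987304688, -3.837736129760742), (286.6999816894531, 7.416749000549316), 8.431166648864746) [538.41967758  -7.25093058] [[760.        34.285713]
 [774.2857    34.285713]
 [808.5715   480.      ]
 [792.8572   481.4286  ]]
[  42   61   94  162 5580] ((465.91534423828125, -378.7897644042969), (128.71766662597656, 30.97616195678711), 8.79921817779541) [ 462.72185123 -379.70331861] [[ 58.57143  100.      ]
 [108.571434  80.      ]
 [197.14287  302.85715 ]
 [148.57143  322.85715 ]]
[ 264   81   33  213 6008] ((527.8303833007812, -235.13021850585938), (23.43370246887207, 178.84024047851562), 81.16038513183594) [ 520.49480228 -233.90435408] [[374.2857  418.57144]
 [380.      115.71429]
 [422.85715 115.71429]
 [418.57144 418.57144]]
```

View pics/w2.png

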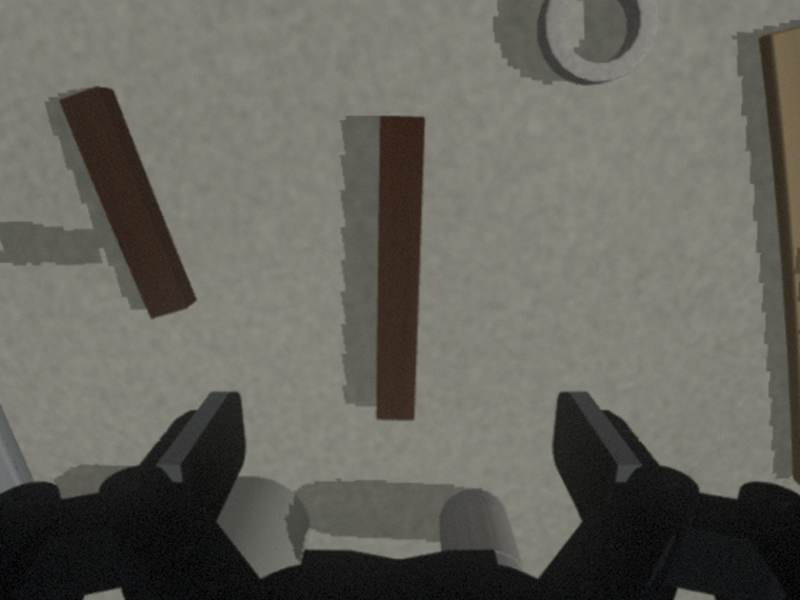

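The view shows the long bar from (402,117) to (396,419), centred at world (0.528, -0.235) with yaw -8.8°. The short bar at (128,200) is well clear of the fingers. I'll align, descend and grip.

>>> {"name": "carry_out", "arguments": {"linear": [[0.11,0.03,-1],[0,0,-1],[0,0,-1],[0,0,-1],[0,0,-1],[0,0,-1],[0,0,-1],[0,0,-0.6],[0,0,-0.5],[0,0,-0.35],[0,0,0]], "rotation": [[0,0,-0.17],[0,0,0],[0,0,0],[0,0,0],[0,0,0],[0,0,0],[0,0,0],[0,0,0],[0,0,0],[0,0,0],[0,0,0]], "grip": [-1,-1,-1,-1,-1,-1,-1,-1,-1,-1,-1]}}

```text
time: 5.6
ee_pos: [0.5276, -0.2354, 0.0098]
tcp_rot: [180.0, -0.0, 171.2]
wrist_force: [0.4, 0.3, -0.9]
opening: 0.0852
grasp_force: 0.0
```

>>> {"name": "carry_out", "arguments": {"linear": [[0,0,0],[0,0,0],[0,0,0],[0,0,0],[0,0,0],[0,0,0],[0,0,0],[0,0,0],[0,0,0],[0,0,0],[0,0,0],[0,0,0]], "rotation": [[0,0,0],[0,0,0],[0,0,0],[0,0,0],[0,0,0],[0,0,0],[0,0,0],[0,0,0],[0,0,0],[0,0,0],[0,0,0],[0,0,0]], "grip": [1,1,1,1,1,1,1,1,1,1,1,1], "grip_force": 60}}

```text
time: 6.8
ee_pos: [0.5281, -0.2358, 0.0109]
tcp_rot: [-180.0, 0.1, 171.2]
wrist_force: [-0.8, -0.4, 6.3]
opening: 0.0228
grasp_force: 59.5
```

>>> {"name": "carry_out", "arguments": {"linear": [[0,0,0.5],[0,0,1],[0,0,1],[-0.2,0.9,0.5],[-0.25,0.95,0],[-0.25,0.95,0],[-0.25,0.95,0],[-0.25,0.95,0],[-0.25,0.95,0],[-0.25,0.95,0],[-0.25,0.95,0],[-0.25,0.95,0]], "rotation": [[0,0,0],[0,0,0],[0,0,0],[0,0,-0.5],[0,0,-0.5],[0,0,-0.5],[0,0,-0.5],[0,0,-0.5],[0,0,-0.5],[0,0,-0.5],[0,0,-0.5],[0,0,-0.5]], "grip": [1,1,1,1,1,1,1,1,1,1,1,1]}}

```text
time: 8.0
ee_pos: [0.4834, -0.0649, 0.0706]
tcp_rot: [-180.0, -0.0, 135.1]
wrist_force: [0.1, 0.3, -1.0]
opening: 0.0223
grasp_force: 58.9
```

>>> {"name": "carry_out", "arguments": {"linear": [[-0.25,0.95,0],[-0.25,0.95,0],[-0.25,0.95,0],[-0.25,0.95,0],[-0.25,0.95,0],[-0.25,0.95,0],[-0.25,0.95,0],[-0.25,0.95,0],[-0.15,0.95,0],[0,0,0],[0,0,0]], "rotation": [[0,0,-0.5],[0,0,-0.5],[0,0,-0.5],[0,0,-0.5],[0,0,-0.5],[0,0,-0.5],[0,0,-0.5],[0,0,-0.5],[0,0,-0.6],[0,0,0],[0,0,0]], "grip": [1,1,1,1,1,1,1,1,1,1,1]}}

```text
time: 9.1
ee_pos: [0.4407, 0.1054, 0.0705]
tcp_rot: [-180.0, 0.0, 98.6]
wrist_force: [-0.7, 0.1, -1.0]
opening: 0.023
grasp_force: 58.9
```

```bash
python3 - <<'E'
from h import *
o=bot.get_obs();m=bot.camera_model('wrist');im=bot.camera('wrist')
cv2.imwrite('pics/w3.png',np.clip(cv2.resize(im,(800,600),interpolation=cv2.INTER_CUBIC)*1.5,0,255).astype(np.uint8))
print(o['ee_pos'],o['tcp_rot'],o['q'].round(1),o['opening'],o['wrist_force'])
E
```

```text
[0.44069223 0.10535641 0.07050424] [-1.79995414e+02  1.39173277e-02  9.85817697e+01] [ 13.5  -8.2 -21.5  76.7  -0.   94.9] 0.023010291758035355 [-0.7163674   0.11750791 -0.98103285]
```

View pics/w3.png

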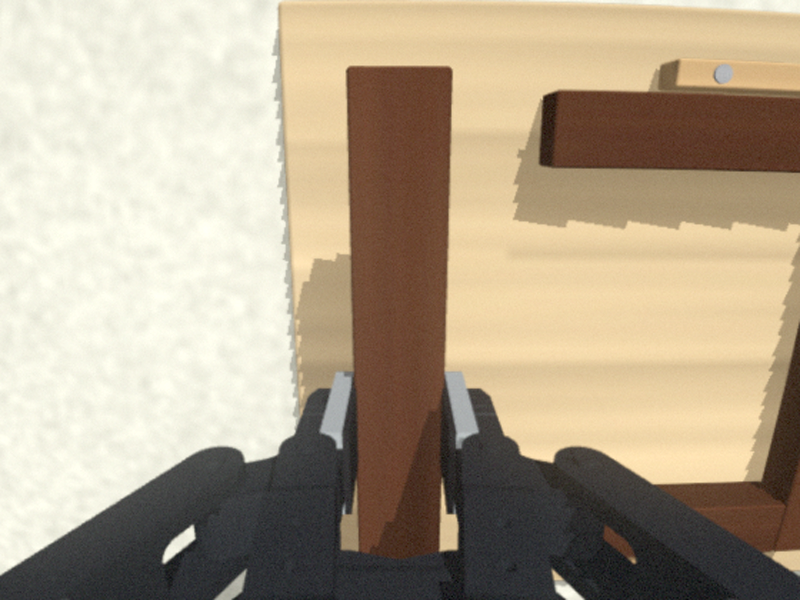

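The view shows the rail square and level between the pads, with its end at (347,67)–(452,67). The frame's side piece ends at (560,91)–(556,166). I'll compute the lateral offset.

```bash
python3 - <<'E'
from h import *
m=bot.camera_model('wrist');o=bot.get_obs()
P=lambda l,z:onz('wrist',np.array(l,float)*.7,z,m)[:,:2]
t=np.radians(8.4);R=np.array([[np.cos(t),np.sin(t)],[-np.sin(t),np.cos(t)]]);O=np.array([.4907,.1149])
for n,l,z in(('railend',[(347,67),(452,67)],o['ee_pos'][2]-.0109+.018),('railsides',[(353,350),(446,350)],o['ee_pos'][2]-.0109+.018),('frame end',[(560,91),(556,166)],.03),('frame outer/inner',[(800,98),(800,172)],.03),('board',[(279,3),(297,400)],.012)):
    w=P(l,z);print(n,((w-O)@R.T*1e3).round(1).tolist())
print('tcp',((np.array(o['ee_pos'][:2])-O)@R.T*1e3).round(1))
E
```

```text
railend [[-62.1, 88.0], [-38.5, 88.1]]
railsides [[-62.1, 20.1], [-38.1, 20.2]]
frame end [[-0.1, 87.8], [0.3, 64.9]]
frame outer/inner [[79.4, 88.2], [83.9, 64.7]]
board [[-90.3, 117.0], [-91.2, -27.8]]
tcp [-50.8  -2.5]
```

The rail end is flush with the frame side to within 0.5 mm and square, so no correction is needed. I'll lower it onto the board and approach.

>>> {"name": "carry_out", "arguments": {"linear": [[0,0,-0.8],[0,0,-0.8],[0,0,-0.5],[0,0,-0.23],[0,0,0],[0.4,0.06,0],[0.4,0.06,0],[0.4,0.06,0],[0.3,0.045,0],[0,0,0],[0,0,0]], "rotation": [[0,0,0],[0,0,0],[0,0,0],[0,0,0],[0,0,0],[0,0,0],[0,0,0],[0,0,0],[0,0,0],[0,0,0],[0,0,0]], "grip": [1,1,1,1,1,1,1,1,1,1,1]}}

```text
time: 10.25
ee_pos: [0.4707, 0.1098, 0.0235]
tcp_rot: [-180.0, 0.0, 98.4]
wrist_force: [-1.0, 2.1, -0.1]
opening: 0.0227
grasp_force: 58.9
```

>>> {"name": "carry_out", "arguments": {"linear": [[0.1,0.015,0],[0.1,0.015,0],[0.1,0.015,0],[0.1,0.015,0],[0.1,0.015,0],[0.1,0.015,0],[0,0,0],[0,0,0]], "rotation": [[0,0,0],[0,0,0],[0,0,0],[0,0,0],[0,0,0],[0,0,0],[0,0,0],[0,0,0]], "grip": [1,1,1,1,1,1,1,1]}}

```text
time: 11.05
ee_pos: [0.4821, 0.1115, 0.0236]
tcp_rot: [-179.9, 0.0, 98.4]
wrist_force: [-6.6, -0.1, 2.8]
opening: 0.0227
grasp_force: 59.5
```

>>> {"name": "carry_out", "arguments": {"linear": [[0.1,0.015,0],[0.1,0.015,0],[0.1,0.015,0],[0.06,0.01,0],[0,0,0],[0,0,0],[0,0,0]], "rotation": [[0,0,0],[0,0,0],[0,0,0],[0,0,0],[0,0,0],[0,0,0],[0,0,0]], "grip": [1,1,1,1,1,1,1]}}

```text
time: 11.75
ee_pos: [0.4885, 0.1125, 0.0235]
tcp_rot: [-179.8, 0.0, 98.4]
wrist_force: [-9.9, -1.6, 5.7]
opening: 0.0226
grasp_force: 59.9
```

```bash
python3 - <<'E'
from h import *
o=bot.get_obs();print(o['ee_pos'],o['tcp_rot'],o['wrist_force'],o['torque'])
b=bot.camera('top');a=bot.camera('wrist')
t=cv2.resize(b[145:265,195:305],(440,480),interpolation=cv2.INTER_CUBIC)
s=bot.camera('scene');s=cv2.resize(s[155:275,310:400],(360,480),interpolation=cv2.INTER_CUBIC)
cv2.imwrite('pics/c4.png',np.hstack([t,s]));cv2.imwrite('pics/w4.png',np.clip(cv2.resize(a,(800,600),interpolation=cv2.INTER_CUBIC)*1.4,0,255).astype(np.uint8))
E
```

```text
[0.48850872 0.112475   0.0235259 ] [-1.79813851e+02  1.88392245e-03  9.84337019e+01] [-9.91859855 -1.60937777  5.7147229 ] [-0.36410429  1.9209619   0.12010999]
```

View pics/w4.png

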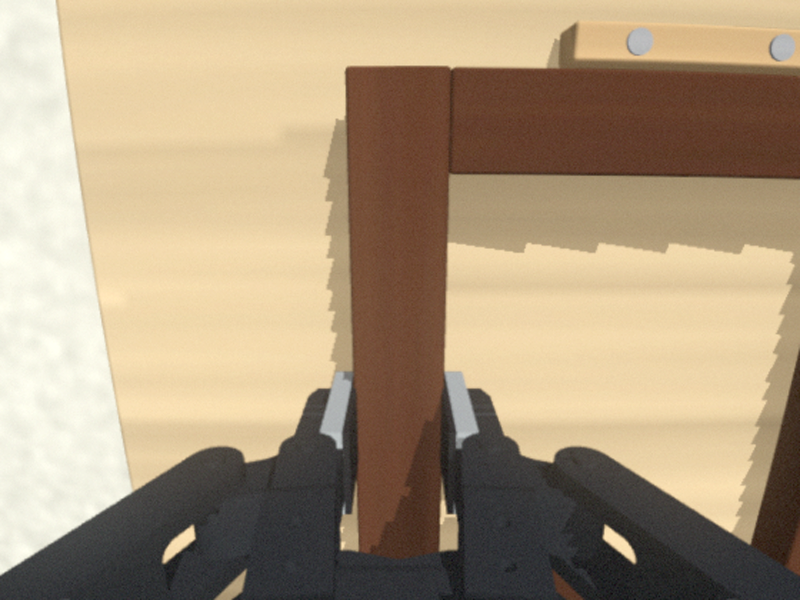

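View pics/c4.png

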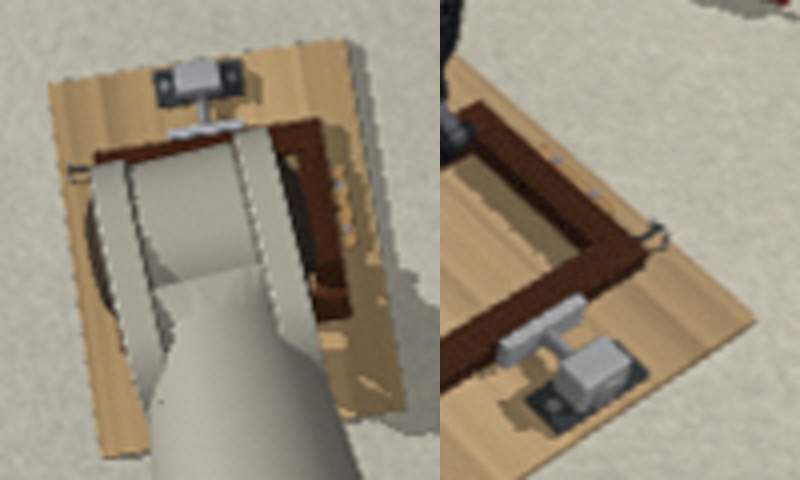

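The rail is closed on the side piece (seam at (451,120)) and flush at the top edge (66 vs 68 px). The far side piece also meets the rail, at (330,295) in the top crop. The slide is at about 10 mm, so I'll ease the downward load slightly, add a little push and hold.

>>> {"name": "carry_out", "arguments": {"linear": [[0,0,0.03],[0.05,0.0075,0],[0.05,0.0075,0],[0,0,0],[0,0,0],[0,0,0],[0,0,0],[0,0,0],[0,0,0],[0,0,0],[0,0,0],[0,0,0]], "rotation": [[0,0,0],[0,0,0],[0,0,0],[0,0,0],[0,0,0],[0,0,0],[0,0,0],[0,0,0],[0,0,0],[0,0,0],[0,0,0],[0,0,0]], "grip": [1,1,1,1,1,1,1,1,1,1,1,1]}}

```text
time: 13.1
ee_pos: [0.4899, 0.1127, 0.0235]
tcp_rot: [-179.7, 0.0, 98.4]
wrist_force: [-11.3, -0.9, 4.3]
opening: 0.0224
grasp_force: 59.6
```

>>> {"name": "carry_out", "arguments": {"linear": [[0,0,0],[0,0,0],[0,0,0],[0,0,0],[0,0,0],[0,0,0],[0,0,0],[0,0,0],[0,0,0],[0,0,0],[0,0,0],[0,0,0]], "rotation": [[0,0,0],[0,0,0],[0,0,0],[0,0,0],[0,0,0],[0,0,0],[0,0,0],[0,0,0],[0,0,0],[0,0,0],[0,0,0],[0,0,0]], "grip": [1,1,1,1,1,1,1,1,1,1,1,1]}}

```text
time: 14.3
ee_pos: [0.4899, 0.1127, 0.0235]
tcp_rot: [-179.7, 0.0, 98.4]
wrist_force: [-11.3, -2.6, 3.5]
opening: 0.0227
grasp_force: 59.6
```

```bash
python3 - <<'E'
from h import *
a=bot.camera('scene');w=bot.camera('wrist');o=bot.get_obs();print(o['ee_pos'],o['tcp_rot'],o['wrist_force'],o['torque'],o['time'])
s=cv2.resize(a[195:235,360:400],(400,400),interpolation=cv2.INTER_CUBIC)
t=cv2.resize(bot.camera('top')[175:240,255:320],(400,400),interpolation=cv2.INTER_CUBIC)
cv2.imwrite('pics/c5.png',np.hstack([s,t]))
# predicted pin/slide pixels: jig origin
th=np.radians(8.4);c,q=np.cos(th),np.sin(th);J=np.array([.5484,.1227])
m=bot.camera_model('scene');K=np.array([[m['fx'],0,m['cx']],[0,m['fy'],m['cy']],[0,0,1]]);T=np.array(m['camera_from_world'])
for x in(.062,.068,.074,.080):
  for z in(.012,.028):
    p=np.array([J[0]+c*x-q*.11,J[1]+q*x+c*.11,z,1]);pc=(T@p)[:3]*[1,-1,-1]
    u=cv2.projectPoints(pc.reshape(1,1,3),np.zeros(3),np.zeros(3),K,np.array(m['distortion'],float))[0].ravel();print(x,z,((u-[360,195])*10).round())
E
```

```text
[0.48990084 0.11269015 0.02354872] [-1.79730645e+02  4.83560779e-03  9.84376453e+01] [-10.26929873  -2.12334444   2.31932183] [-0.30416645  2.12170571  0.06507602] 14.4
0.062 0.012 [  3. 175.]
0.062 0.028 [ 15. 134.]
0.068 0.012 [ 20. 191.]
0.068 0.028 [ 32. 149.]
0.074 0.012 [ 37. 206.]
0.074 0.028 [ 49. 164.]
0.08 0.012 [ 54. 221.]
0.08 0.028 [ 66. 179.]
```

View pics/c5.png

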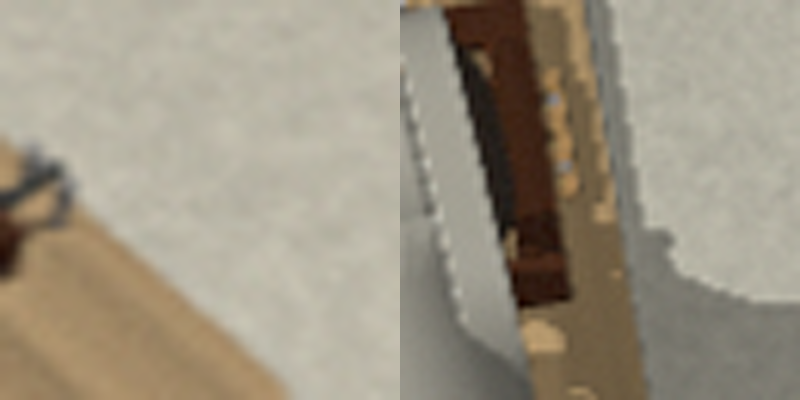

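The pointer tip at (57,167) stands between the pins at (35,150) and (66,185). At the -y end (570,280) the rail meets the side piece flush. The push has stayed near 11 N for over 2 s, so I'm handing the job in.

```bash
python3 -c "
from h import *
print(bot.job_done())"
```

```text
the job is handed in; nothing more can be done
None
```

The long rail is closed flat, square and flush against both side pieces, with the pointer standing about midway between the pins, and I have handed the job in with the arm still holding a steady push of about 11 N; the end stop was never reached, and I saw no contact with anything else on the desk.

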